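# Spin the inspection turntable and brake it with its tab in the gate

## Task

Check that the inspection turntable runs freely and then park it: with a fingertip, flick its disc by the upright tab, either way round, so that the disc spins briskly on its own, untouched, for more than a second. Then press a fingertip gently on top of the disc to brake it so that the tab stops in the middle of the gate, keep the finger there for a moment, and lift it clear, leaving the disc at rest. Do not disturb or lift the pipe ring standing in the disc's collar or the jars beside the turntable.

Things in the scene. Friction and masses are not known exactly. Their poses are not given: they have to be found in the camera images.
- turntable: Fixed turntable base: a grey round plate 260 mm across and 12 mm thick lying on the bench, with a short bearing post in its middle that carries the disc. Origin: centre of its underside, on the disc's axis. Its +x axis points from the axis to the gate, z up.
- gate (a point): Middle of the gate, 100 mm from the axis, 45 mm above the bench. The gate is a fixed grey hood at the base's edge: a column 125 to 137 mm from the axis and a flat roof over the tab's path (97 to 137 mm from the axis, 56 mm wide along the rim, 66 to 74 mm above the bench, dark index line on top at its middle). Open to both sides: the tab passes under the roof untouched, a finger cannot follow.
- disc_top (a point): Centre of the disc's flat top, 45 mm above the bench. Aluminium disc, 180 mm across, 12 mm thick; dark collar 58 mm across, 4 mm high, round its centre; outside that bare, with one flush dark line from collar to tab. Turns with the disc (x axis towards the tab). Sprung spindle: pressed with 5 N it starts to sink, at 20 N it is 6 mm down on its stop, and it rises when released.
- tab (a point): The upright tab on the disc's rim: a flat aluminium plate 8 mm wide along the rim, reaching from 88 to 112 mm from the axis and from 33 to 60 mm above the bench (15 mm above the disc's top). This point lies in it 100 mm from the axis, 45 mm above the bench.
- disc (a joint): Disc angle in rad, counter-clockwise from above, no stops, counting on over whole turns; 0 and each whole turn = tab in mid-gate. Light bearing: it slows by about 0.1 x its speed + 0.02 rad/s2 (varies with its mass, about 0.6 kg), so it coasts some 25 s from 3 rad/s. A few newtons of fingertip on top stop it at once.
- ring_middle (a point): Short black ring cut from a pipe, about 43 mm across and 27 mm high, standing on end, loose, inside the collar at the centre of the disc, riding round with it. This point is its middle, 59 mm above the bench, on the disc's axis.
- orange_jar: Loose orange sample jar with a white cap, 41 mm across, 63 mm tall, standing on the bench beside the turntable. Origin: centre of its underside.
- blue_lid_jar: Loose clear sample jar with a blue lid, 44 mm across, 69 mm tall, standing on the bench beside the turntable. Origin: centre of its underside.
Not all that is in view belongs to the job. What is shaped like the part that bears ring_middle but red is not meant.

How it is judged (in metres and radians):
On the way, in this order (a step that is already met when the one before it is completed fails the run):
1. the disc spins on its own at more than 1 rad/s, untouched, for a second (contact force between the fingers and disc below 0.05 N and (velocity of joint disc above 1 rad/s or velocity of joint disc below -1 rad/s)), for 1 s.
2. a fingertip on the disc holds it still with the tab in the middle of the gate (contact force between the fingers and disc above 0.5 N and angular speed of disc below 0.05 rad/s and horizontal distance between tab and gate below 0.018 m), for 0.2 s.
At the end, for the whole second after the job is handed in: The tab stands at rest within 18 mm of the middle of the gate (the roof reaches 28 mm to each side), the finger is off, and the pipe ring still stands in its collar (horizontal distance between tab and gate below 0.018 m and angular speed of disc below 0.05 rad/s and horizontal distance between ring_middle and disc_top below 0.02 m); the robot touches nothing.
It fails at once if the disc is pressed or struck with more than 40 N (contact force between the fingers and disc above 40 N).
It fails at once if the pipe ring is lifted or knocked out of its collar (distance of ring_middle from where it was at the start of the episode above 0.012 m).
It fails at once if the orange jar is moved or lifted (distance of orange_jar from where it was at the start of the episode above 0.015 m).
It fails at once if the blue-lidded jar is moved or lifted (distance of blue_lid_jar from where it was at the start of the episode above 0.015 m).
It also fails if it takes over 64 s, if anything falls off the work surface, if the arm or the gripper's body presses on something with over 40 N, if the wrist force passes 120 N, or if a joint passes its speed limit or range.

## Robot

A 6-joint arm with a two-finger parallel gripper is mounted at the origin on a cart in front of the work surface, level with it; the furniture and walls round the work are solid. World frame = base frame: x ahead of the robot, y to its left, z up, the work surface at z = 0. Lengths are in m, angles in degrees, forces in N, time in s.
With the tool pointing down it reaches from about 0.375 to 0.9 m from the base axis. Payload 3.1 kg.
Tool frame: the origin (TCP) lies between the finger pads; the fingertips stand 11 mm ahead of it and the grasp point (between the pads) lies 8 mm behind it; z points along the fingers, y is the line along which they close (so a half turn about z gives the same grasp; the last joint's range is limited). The gripper opens to 87 mm and grips with 3 to 60 N. Pads are 19 mm wide; open, the fingers measure 117 mm over their backs; the gripper's body (75 mm by 190 mm) begins 51 mm behind the grasp point.
Start: joints at [55.319, 30.224, 82.088, -0, 67.689, -10.227], TCP at [0.259, 0.569, 0.234] pointing down, gripper open.
Joint ranges: [-176.69, 176.69], [-43.24, 126.21], [12.49, 139.97], [-82, 262], [0, 151.66], [-163.58, 163.58]. Speed limits (degrees/s): [159.86, 159.86, 180, 180, 180, 180].

## Interface

Orientations are given as a 3x3 rotation matrix whose columns are the frame's x, y, z axes.
In Python, from rig import bot gives the robot as it stands.
- The arm moves only by the tool apply_moves, never from a script. Its argument "steps" is a list that holds one entry, the list of rows, each a list of 7 numbers: the shift along the tool's x, y, z in cm, then the turn, a rotation vector about the tool's x, y, z in degrees, then the gripper command: -1 is shut, 1 is fully open, values between are in proportion. In form: [[[dx, dy, dz, rx, ry, rz, jaw], ...]]. A call has 1 to 20 rows; each row is the pose to reach, as a shift and turn from the pose commanded when the call began, along the tool's axes at that moment; what a row does not reach only later rows make up. A row lasts 1/8 s, in which the tool goes at most 62.5 mm and 10.7 degrees, less where a joint would pass 70% of its speed; a pose out of reach is approached as far as the arm can. A call with a gripper value outside its range is refused whole. The fingers move at their own pace and stop on an object; the grip force is fixed at half the most. Time passes only in rows, so rows that repeat a pose let the fingers close. It gives the time, the measured TCP pose, the force, the opening and the grip force at its end, in the units of the state.
- bot.read_state(): the state, without advancing time (a new reading comes with each control period).
- bot.capture(name): name is "scene" or "top" or "wrist"; returns the picture (480x640x3 uint8, blue, green, red); there is no depth.
- bot.camera_model(name): a dict with "intrinsics" (3x3 intrinsics, pixels), "R" (3x3) and "t" (3): a world point X has camera coordinates R X + t. Camera axes: x right, y down, z forward; pixel columns grow to the right and rows downward; lengths in m; the calibration is good to about 2 mm. A picture is of the moment at which its call begins: read the wrist's pose just before it. camera_model takes no time and is no camera call; for the wrist camera it gives the pose at the moment of the call.
- bot.hand_in(): hands the job in; it is judged then, once.
The state is a dict: "time_s": time; "joint_positions": joint angles; "qvel": joint speeds; "tau": joint torques, N m; "position": TCP position; "tcp_rot": TCP orientation; "force": force on the tool from outside, world axes, zero at the start; "moment": the same for the moment, N m; "opening": opening from 0.0 (shut) to 1.0 (fully open); "grasp_force": force on a finger pad.
Only numpy, scipy, OpenCV 4.12 (cv2) and the standard library are available. Lean on these libraries where they do the work, as an engineer would, in place of code of your own. Each camera call takes 0.05 s, during which the arm holds its last target. There are 200 camera calls.

## Working session

There is one attempt and no reset: what is moved stays moved. The work goes in short steps, Python scripts to look and compute and a tool call to move; the robot and the scene stay as the last step left them, time stands still between calls to the robot, and variables do not carry over. Pictures are saved under pics/ and viewed, at most 10 in all, crops included, and the job is handed in when it is done.

Besides the shell and the picture viewer there is one more tool, called as name([rows], argument=value, ...), one row to a line, values as JSON. apply_moves: Moves the arm, as the interface text tells. Its arguments: {"type":"object","properties":{"steps":{"type":"array","items":{"type":"array","items":{"type":"array","items":{"type":"number"}}}}},"required":["steps"]}

```bash
ls; mkdir -p pics
python3 - <<'E'
from rig import bot
import cv2,numpy as np
np.set_printoptions(precision=4,suppress=True)
s=bot.read_state();print(s['time_s'],s['position'],s['tcp_rot'],s['opening'])
for n in("top","scene"):
    cv2.imwrite(f"pics/{n}0.png",bot.capture(n));m=bot.camera_model(n);print(n,m)
E
```

```text
pics
0.0 [0.2583 0.5684 0.2326] [[-0.9103  0.414  -0.0012]
 [ 0.414   0.9103 -0.0017]
 [ 0.0004 -0.0021 -1.    ]] 1.0058997789190947
top {'intrinsics': array([[436.8103,   0.    , 315.9974],
       [  0.    , 436.8103, 237.843 ],
       [  0.    ,   0.    ,   1.    ]]), 'R': array([[-0.0361, -0.9993,  0.0036],
       [-0.9775,  0.0345, -0.2081],
       [ 0.2079, -0.011 , -0.9781]]), 't': array([0.1674, 0.5426, 0.8587])}
scene {'intrinsics': array([[608.5134,   0.    , 320.3322],
       [  0.    , 608.5134, 239.8638],
       [  0.    ,   0.    ,   1.    ]]), 'R': array([[ 0.6694, -0.7429, -0.0044],
       [-0.4447, -0.3959, -0.8034],
       [ 0.5951,  0.5397, -0.5954]]), 't': array([-0.2374,  0.3498,  0.7098])}
```

View pics/top0.png

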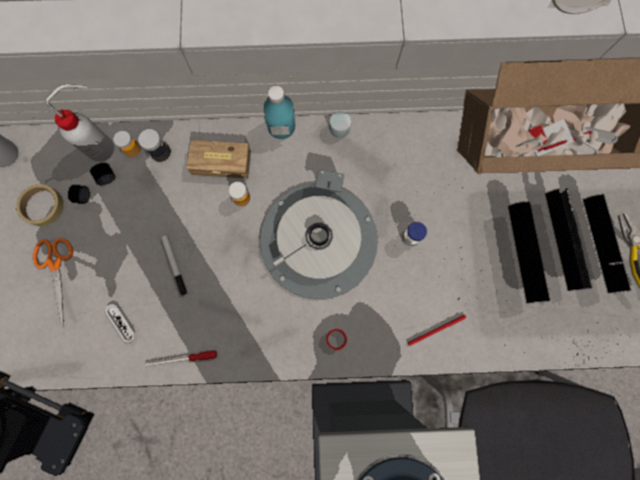

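View pics/scene0.png

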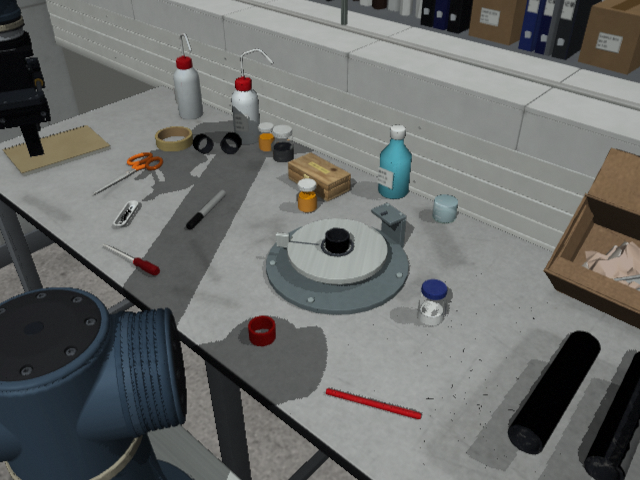

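The top view shows the disc centre near (319,237), the tab near (279,261), the gate near (330,180), the orange jar at (238,193) and the blue jar at (415,233). Next I'll zoom in and get metric estimates.

```bash
cat > h.py <<'E'
import numpy as np,cv2
np.set_printoptions(precision=4,suppress=True)
def unproj(m,uv,z):
    d=m['R'].T@np.linalg.inv(m['intrinsics'])@np.array([*uv,1.]); c=-m['R'].T@m['t']
    return c+d*(z-c[2])/d[2]
def proj(m,X):
    p=m['intrinsics']@(m['R']@np.asarray(X,float)+m['t']); return p[:2]/p[2]
E
python3 - <<'E'
from rig import bot
from h import *
im=cv2.imread('pics/top0.png');m=bot.camera_model('top')
for n,uv,z in[('disc',(319,237),.049),('tab',(279,261),.06),('gateroof',(330,180),.074),('or',(238,186),.063),('bl',(417,231),.069),('red',(337,340),.027),('base',(318,240),.012),('ringtop',(319,233),.0725),('bottle',(277,94),.15),('box',(220,155),.04)]:
    print(n,unproj(m,uv,z))
c=im[150:310,220:440];cv2.imwrite('pics/crop.png',cv2.resize(c,None,fx=3.6,fy=3.6,interpolation=cv2.INTER_CUBIC))
E
```

```text
disc [0.5515 0.1415 0.049 ]
tab [0.5014 0.2261 0.06  ]
gateroof [0.6686 0.114  0.074 ]
or [0.6658 0.3103 0.063 ]
bl [ 0.5528 -0.062   0.069 ]
red [0.3377 0.1121 0.027 ]
base [0.5528 0.1432 0.012 ]
ringtop [0.5549 0.1416 0.0725]
bottle [0.8279 0.217  0.15  ]
box [0.7475 0.3543 0.04  ]
```

View pics/crop.png

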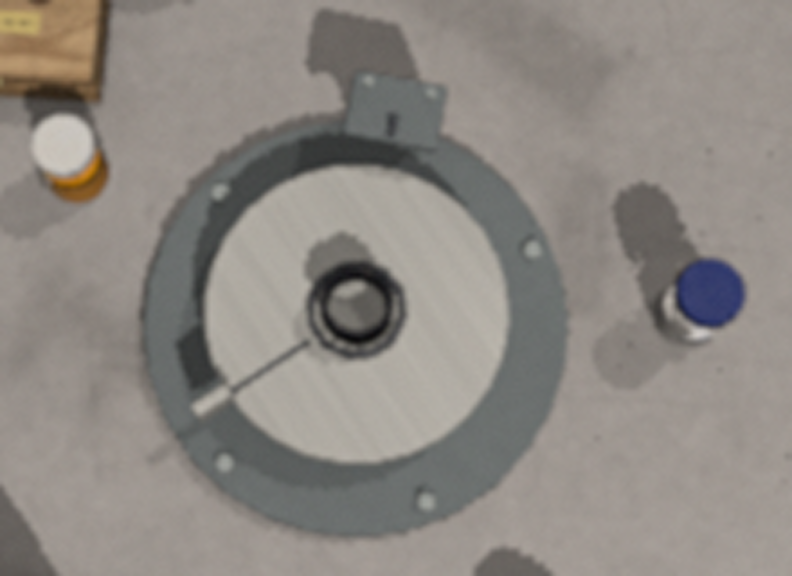

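```bash
cat >> h.py <<'E'
def cr(x,y): return (x/3.6+220-.36,y/3.6+150-.36)
def rz(a): return np.array([[np.cos(a),-np.sin(a)],[np.sin(a),np.cos(a)]])
E
python3 - <<'E'
from rig import bot
from h import *
m=bot.camera_model('top')
C=unproj(m,cr(356.5,314.5),.045)
B=unproj(m,cr(355,327),.012)
print('disc',C,'base',B,'collar/ring',unproj(m,cr(358,306),.0725))
print('disc edges dia',[np.linalg.norm(unproj(m,cr(*a),.045)-unproj(m,cr(*b),.045)) for a,b in[((204,314),(509,314)),((356,165),(356,464))]])
g=[unproj(m,cr(*p),.074) for p in[(345,132),(438,149),(447,85),(358,74)]];print('roof',np.array(g))
gi=(g[0]+g[1])/2;go=(g[2]+g[3])/2
ang=lambda v:np.degrees(np.arctan2(v[1],v[0]))
for n,p in[('gi',gi),('go',go),('tab in',unproj(m,cr(228,390),.06)),('tab out',unproj(m,cr(195,409),.06)),('line',unproj(m,cr(308,343),.045)),('idx',unproj(m,cr(392,124),.074))]:
    v=(p-C)[:2];print(n,p,np.linalg.norm(v),ang(v))
s=bot.read_state();print(s['position'],s['force'])
w=bot.camera_model('wrist');print('wristcam centre in tool',s['tcp_rot'].T@(-w['R'].T@w['t']-s['position']),w['R']@s['tcp_rot'])
E
```

```text
disc [0.5524 0.1421 0.045 ] base [0.5517 0.1427 0.012 ] collar/ring [0.5514 0.1415 0.0725]
disc edges dia [np.float64(0.18000359476621447), np.float64(0.18054424315117348)]
roof [[0.6557 0.1453 0.074 ]
 [0.6434 0.0913 0.074 ]
 [0.6826 0.0841 0.074 ]
 [0.6913 0.1363 0.074 ]]
gi [0.6495 0.1183 0.074 ] 0.10000021365211274 -13.777679285727723
go [0.687  0.1102 0.074 ] 0.13829419904940268 -13.335276216795902
tab in [0.5075 0.2178 0.06  ] 0.08800826856443036 120.69770374842372
tab out [0.4971 0.2369 0.06  ] 0.1097265937822524 120.24954279237235
line [0.5363 0.1712 0.045 ] 0.03329106405039292 118.95249554547408
idx [0.6596 0.1175 0.074 ] 0.11001019012036109 -12.901626511445235
[0.2584 0.5684 0.2327] [ 0.7258 -0.5732  0.139 ]
wristcam centre in tool [ 0.0683  0.     -0.1516] [[-0.0011  1.      0.0009]
 [-0.9667 -0.0009 -0.2559]
 [-0.2559 -0.0012  0.9667]]
```

Run:
```python
from rig import bot
from h import *
s=bot.read_state();R=s['tcp_rot'];p=s['position']
for q in[(.5286,.2444,.14),(.5286,.2444,.0605)]: print(100*R.T@(np.array(q)-p))
```

```text
[-38.0164 -18.2859   9.2909]
[-38.0189 -18.2705  17.2409]
```

apply_moves([
  [[-5,-2.4,1,0,0,5,-1],[-10,-4.8,2,0,0,10,-1],[-15,-7.2,3,0,0,15,-1],[-20,-9.6,5,0,0,20,-1],[-25,-12,6,0,0,25,-1],[-30,-14.4,7,0,0,30,-1],[-35,-16.8,8,0,0,35,-1],[-38,-18.3,9.3,0,0,35,-1],[-38,-18.3,9.3,0,0,35,-1],[-38,-18.3,9.3,0,0,35,-1],[-38,-18.3,9.3,0,0,35,-1]],
])

```text
time_s: 1.48
position: [0.528, 0.2461, 0.1409]
tcp_rot: [[-0.51, 0.86, -0.0], [0.86, 0.51, 0.0], [0.0, -0.0, -1.0]]
force: [0.4, -0.0, -0.2]
opening: 0.005
grasp_force: 0.0
```

Run:
```python
from rig import bot
from h import *
s=bot.read_state();print(s['time_s'],s['position'],s['opening'],s['force']);R=s['tcp_rot'];print(R)
print(100*R.T@(np.array([.5286,.2444,.0605])-s['position']))
a=bot.capture('wrist');b=bot.capture('top');cv2.imwrite('pics/w1.png',np.hstack([cv2.resize(a,(400,300),interpolation=cv2.INTER_AREA),cv2.resize(b,(400,300),interpolation=cv2.INTER_AREA)]))
```

```text
1.475 [0.528  0.2461 0.1409] 0.004866267857198554 [ 0.3591 -0.0424 -0.1763]
[[-0.5097  0.8604 -0.0001]
 [ 0.8604  0.5097  0.0002]
 [ 0.0003 -0.     -1.    ]]
[-0.185  -0.0342  8.0367]
```

View pics/w1.png

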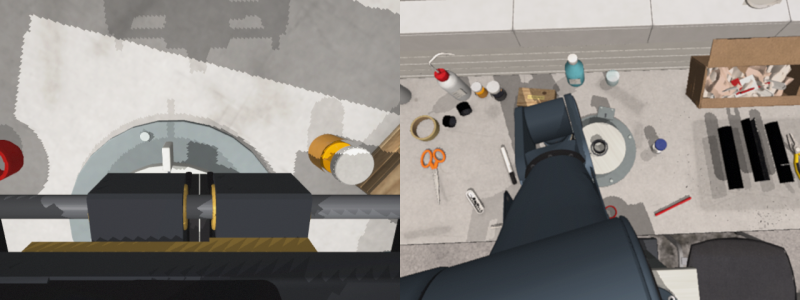

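apply_moves([
  [[-0.2,0,4,0,0,0,-1],[-0.2,0,7,0,0,0,-1],[-0.2,0,8,0,0,0,-1],[-0.2,0,8,0,0,0,-1],[-0.2,-0.6,8,0,0,0,-1],[-0.2,-1.1,8,0,0,0,-1],[-0.2,-1.5,8,0,0,0,-1],[-0.2,-2.2,8,0,0,0,-1],[-0.3,-3.4,8,0,0,0,-1],[-0.5,-5.2,8,0,0,0,-1],[-1.2,-7.3,8,0,0,0,-1],[-1.2,-7.3,8,0,0,0,-1],[-1.2,-7.0,7,0,0,0,-1],[-1.2,-6.5,4,0,0,0,-1],[-1.2,-6,1,0,0,0,-1]],
])

```text
time_s: 3.45
position: [0.4846, 0.205, 0.132]
tcp_rot: [[-0.508, 0.861, 0.002], [0.861, 0.508, 0.0], [-0.0, 0.002, -1.0]]
force: [1.6, 1.1, -0.7]
opening: 0.005
grasp_force: 0.0
```

```bash
cat >> h.py <<'E'
C=np.array([.5518,.142]);GA=-13.3
def polar(im,m,r0,r1,z,n=720,k=30):
    a=np.radians(np.arange(n)*360/n);r=np.linspace(r0,r1,k)
    X=np.stack([C[0]+r[:,None]*np.cos(a),C[1]+r[:,None]*np.sin(a),np.full((k,n),z)],-1)
    q=(X@m['R'].T+m['t'])@m['intrinsics'].T
    return cv2.remap(im,(q[...,0]/q[...,2]).astype('f4'),(q[...,1]/q[...,2]).astype('f4'),cv2.INTER_LINEAR)
E
python3 - <<'E'
from rig import bot
from h import *
s=bot.read_state();print(s['time_s'],s['position'],s['force'])
L=[]
for i in range(2):
    t=bot.read_state()['time_s'];b=bot.capture('top');c=bot.capture('scene');L+=[b,c];print(t)
    cv2.imwrite(f'pics/t2_{i}.png',b);cv2.imwrite(f'pics/s2_{i}.png',c)
q=[cv2.resize(x[130:330,220:440],(400,300)) if k%2==0 else cv2.resize(x[180:330,230:430],(400,300)) for k,x in enumerate(L)]
cv2.imwrite('pics/v2.png',np.vstack([np.hstack(q[:2]),np.hstack(q[2:])]))
E
```

```text
3.45 [0.4846 0.205  0.132 ] [ 1.5867  1.1224 -0.7481]
3.45
3.55
```

View pics/v2.png

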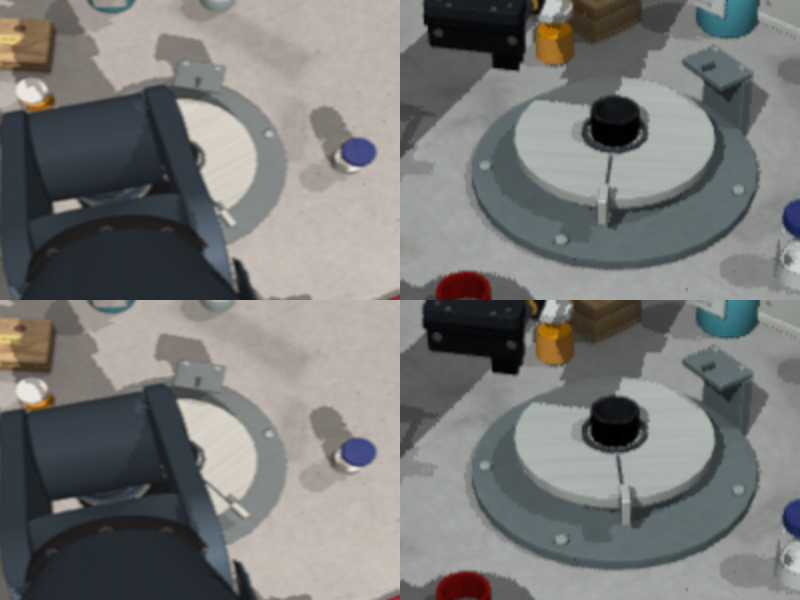

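```bash
cat >> h.py <<'E'
def tabang(im,m):
    g=cv2.cvtColor(im,cv2.COLOR_BGR2GRAY).astype('f4')
    T=np.mean([polar(g,m,.093,.110,z,k=8).mean(0) for z in(.05,.054,.058)],0)
    P=polar(g,m,.045,.084,.045,k=20)
    pad=lambda v:cv2.GaussianBlur(np.hstack([v,v,v]),(0,0),sigmaX=2)[:,720:1440]
    D=P-(np.roll(P,12,1)+np.roll(P,-12,1))/2
    sc=pad(T[None])[0]-T.mean()-2*np.median(pad(D),0)
    i=int(sc.argmax());j=np.arange(i-8,i+9);w=np.clip(sc[j%720]-sc[i]*.5,0,None)
    return (j@w/w.sum())/2, sc[i], np.sort(sc[np.abs((np.arange(720)-i+360)%720-360)>30])[-1]
E
python3 - <<'E'
from rig import bot
from h import *
m=bot.camera_model('scene')
for f in('scene0','s2_0','s2_1'): print(f,tabang(cv2.imread(f'pics/{f}.png'),m))
s=bot.read_state();R=s['tcp_rot']
# hover target: brake point at angle 135 deg, r=60, tip 10mm above disc
a=np.radians(140);q=[C[0]+.06*np.cos(a),C[1]+.06*np.sin(a),.066]
print(s['time_s'],q,100*R.T@(np.array(q)-s['position']),R)
E
```

```text
scene0 (np.float64(119.62595738328339), np.float32(133.69641), np.float32(31.508312))
s2_0 (np.float64(218.07156427338245), np.float32(163.28793), np.float32(39.91045))
s2_1 (np.float64(228.5100000803851), np.float32(173.30286), np.float32(47.914658))
3.65 [np.float64(0.5058373334128613), np.float64(0.18056725658119235), 0.066] [-3.1765  0.6012  6.5483] [[-0.5087  0.8609  0.0028]
 [ 0.8609  0.5087  0.0006]
 [-0.0009  0.0027 -1.    ]]
```

apply_moves([
  [[-1,0.2,0,0,0,0,-1],[-3.2,0.6,1,0,0,0,-1],[-3.2,0.6,3,0,0,0,-1],[-3.2,0.6,5,0,0,0,-1],[-3.2,0.6,6,0,0,0,-1],[-3.2,0.6,6,0,0,0,-1],[-3.2,0.6,6,0,0,0,-1],[-3.2,0.6,6,0,0,0,-1],[-3.2,0.6,6,0,0,0,-1],[-3.2,0.6,6,0,0,0,-1],[-3.2,0.6,6,0,0,0,-1],[-3.2,0.6,6,0,0,0,-1],[-3.2,0.6,6,0,0,0,-1],[-3.2,0.6,6,0,0,0,-1],[-3.2,0.6,6,0,0,0,-1],[-3.2,0.6,6,0,0,0,-1],[-3.2,0.6,6,0,0,0,-1],[-3.2,0.6,6,0,0,0,-1],[-3.2,0.6,6,0,0,0,-1],[-3.2,0.6,6,0,0,0,-1]],
])

```text
time_s: 6.15
position: [0.5047, 0.1797, 0.0706]
tcp_rot: [[-0.508, 0.861, 0.0], [0.861, 0.508, 0.0], [-0.0, 0.0, -1.0]]
force: [-0.4, -0.9, 0.6]
opening: 0.0
grasp_force: 0.0
```

apply_moves([
  [[0,0,0,0,0,0,-1],[0,0,0,0,0,0,-1],[0,0,0,0,0,0,-1],[0,0,0,0,0,0,-1],[0,0,0,0,0,0,-1],[0,0,0,0,0,0,-1],[0,0,0,0,0,0,-1],[0,0,0,0,0,0,-1],[0,0,0,0,0,0,-1],[0,0,0,0,0,0,-1],[0,0,0,0,0,0,-1],[0,0,0,0,0,0,-1],[0,0,0,0,0,0,-1],[0,0,0,0,0,0,-1],[0,0,0,0,0,0,-1],[0,0,0,0,0,0,-1],[0,0,0,0,0,0,-1],[0,0,0,0,0,0,-1],[0,0,0,0,0,0,-1],[0,0,0,0,0,0,-1]],
])

```text
time_s: 8.65
position: [0.5047, 0.1797, 0.0706]
tcp_rot: [[-0.508, 0.861, 0.0], [0.861, 0.508, 0.0], [0.0, 0.0, -1.0]]
force: [-0.4, -0.2, -0.6]
opening: 0.007
grasp_force: 0.0
```

```bash
cat > meas.py <<'E'
from rig import bot
from h import *
m=bot.camera_model('scene')
for i in range(6):
    t=bot.read_state()['time_s'];c=bot.capture('scene');print(t,*tabang(c,m))
s=bot.read_state();print(s['time_s'],s['position'],s['force'])
cv2.imwrite('pics/last.png',cv2.resize(c[160:340,200:440],(800,600)))
E
python3 meas.py
```

```text
8.65 270.9162854715054 187.55336 62.854553
8.7 274.1073416181157 185.76605 60.77276
8.75 276.910295090011 185.82434 61.522648
8.8 279.7133550196485 183.2977 60.531963
8.85 282.6897094813409 182.26913 58.721428
8.9 285.6052303438879 180.6633 58.25259
8.95 [0.5047 0.1797 0.0706] [0.0546 0.5166 0.2184]
```

View pics/last.png

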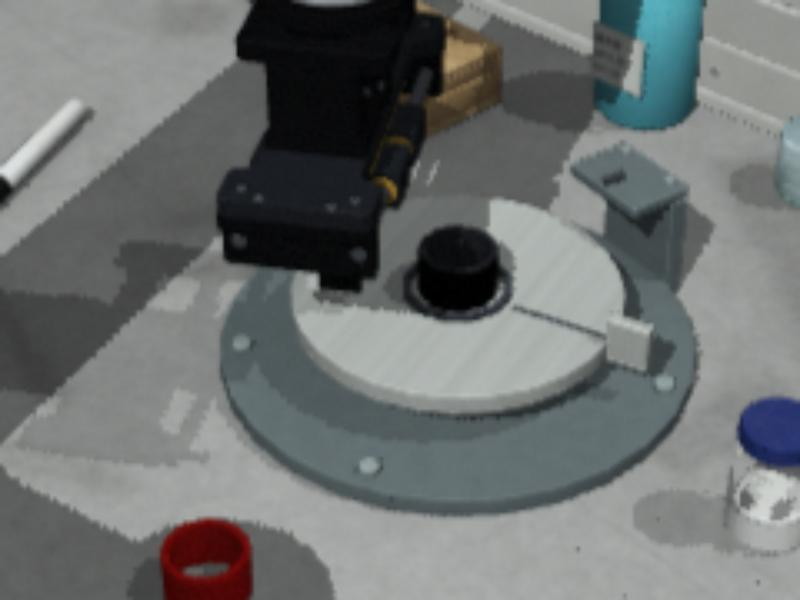

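The finger hovers over the disc's left part, clear of the ring, and the disc coasts at about 1 rad/s. I need to know how low the dark finger block above the tip sits.

Run:
```python
from rig import bot
from h import *
s=bot.read_state();R=s['tcp_rot'];p=s['position'];m=bot.camera_model('scene')
f=lambda x,y:np.array([200+x*.3,160+y*.3])
print('tip proj crop',(proj(m,p+R@[0,0,.011])-[200,160])/.3)
c=-m['R'].T@m['t']
def onplane(uv,yoff):
    d=m['R'].T@np.linalg.inv(m['intrinsics'])@[*uv,1.];n=R[:,1]
    return R.T@(c+d*((p-c)@n+yoff)/(d@n)-p)
for uv,ys in[((225,262),(-.04,-.055,-.03)),((375,275),(.04,.03,.055)),((300,268),(0,)),((345,295),(0,.01,-.01))]:
    for y in ys: print(uv,y,onplane(f(*uv),y)*1000)
# body box hypotheses: project corners of body (below) to crop
for x in(-.0375,.0375):
  for y in(-.0585,.0585,-.095,.095):
    print(x,y,(proj(m,p+R@[x,y,-.059])-[200,160])/.3)
```

```text
tip proj crop [337.8808 278.2862]
(225, 262) -0.04 [ 48.7768 -40.     -21.7095]
(225, 262) -0.055 [ 43.9568 -55.     -33.2567]
(225, 262) -0.03 [ 51.9901 -30.     -14.0113]
(375, 275) 0.04 [-11.1891  40.      36.5687]
(375, 275) 0.03 [-13.4209  30.      28.9084]
(375, 275) 0.055 [-7.8414 55.     48.0591]
(300, 268) 0 [20.4567 -0.      7.1632]
(345, 295) 0 [-3.6291 -0.     21.5728]
(345, 295) 0.01 [-1.1994 10.     29.4209]
(345, 295) -0.01 [ -6.0589 -10.      13.7246]
-0.0375 -0.0585 [383.2749 242.6234]
-0.0375 0.0585 [428.9203 115.0598]
-0.0375 -0.095 [367.223  287.4831]
-0.0375 0.095 [441.5946  79.6393]
0.0375 -0.0585 [232.9021 225.254 ]
0.0375 0.0585 [290.8272 100.6035]
0.0375 -0.095 [212.561  269.0265]
0.0375 0.095 [306.933   65.9451]
```

apply_moves([
  [[0,0,0.4,0,0,0,-1],[0,0,0.8,0,0,0,-1],[0,0,1.1,0,0,0,-1],[0,0,1.1,0,0,0,-1],[0,0,1.1,0,0,0,-1],[0,0,1.1,0,0,0,-1],[0,0,1.1,0,0,0,-1],[0,0,1.1,0,0,0,-1],[0,0,1.75,0,0,0,-1],[0,0,1.75,0,0,0,-1],[0,0,1.75,0,0,0,-1],[0,0,1.75,0,0,0,-1]],
])

```text
time_s: 10.45
position: [0.5053, 0.18, 0.0539]
tcp_rot: [[-0.508, 0.861, 0.002], [0.861, 0.508, 0.0], [-0.0, 0.002, -1.0]]
force: [-1.8, 1.0, 8.3]
opening: 0.007
grasp_force: 4.2
```

```bash
python3 meas.py
```

```text
10.45 344.0986780257963 143.44122 69.14478
10.5 344.0912061991291 144.29573 69.622604
10.55 344.08170283301627 143.89441 69.77935
10.6 344.09005826558774 143.29785 68.86092
10.65 344.0748752810482 144.15543 69.02999
10.7 344.09464818567403 143.20416 69.52907
10.75 [0.5053 0.18   0.0539] [-0.5362  0.695   7.795 ]
```

View pics/last.png

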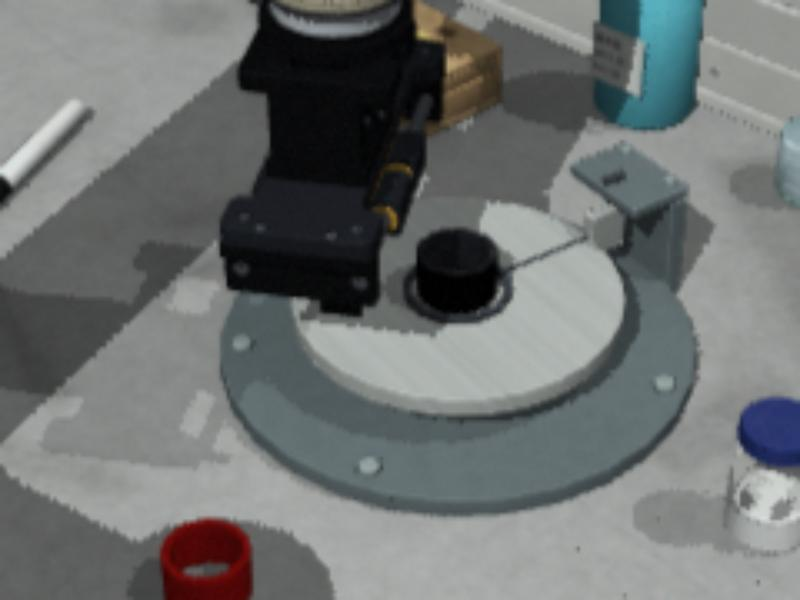

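The tab is stopped under the gate roof, about 3° (roughly 5 mm) from the middle, and held at 8 N. Now I'll lift straight up.

apply_moves([
  [[0,0,0,0,0,0,-1],[0,0,-0.3,0,0,0,-1],[0,0,-0.8,0,0,0,-1],[0,0,-2,0,0,0,-1],[0,0,-4,0,0,0,-1],[0,0,-7,0,0,0,-1],[0,0,-9,0,0,0,-1],[0,0,-9,0,0,0,-1],[0,0,-9,0,0,0,-1],[0,0,-9,0,0,0,-1]],
])

```text
time_s: 12.0
position: [0.5039, 0.1796, 0.1421]
tcp_rot: [[-0.508, 0.861, -0.002], [0.861, 0.508, -0.0], [0.001, -0.002, -1.0]]
force: [0.6, -0.1, 0.2]
opening: 0.008
grasp_force: 0.0
```

```bash
python3 meas.py
```

```text
12.0 345.91820819364796 123.53146 42.36072
12.05 345.91670375416953 123.22283 41.784637
12.1 345.90233147459685 122.366325 39.424385
12.15 345.91190299035185 123.2267 40.477093
12.2 345.9182273760284 122.603516 40.610027
12.25 345.91278736138946 122.55256 40.878365
12.3 [0.5045 0.1797 0.1427] [-0.473   0.4543 -1.1634]
```

At rest at 345.9° (gate is at 346.7°), with the finger clear, so I'm handing in.

```bash
python3 -c "
from rig import bot
print(bot.hand_in())"
```

```text
the job is handed in; nothing more can be done
None
```

I flicked the disc, it coasted freely from about 1.8 rad/s, and I braked it with about 8 N; by camera the tab now rests within about 2 mm of mid-gate with the finger clear, and I've handed the job in (no verdict was returned).

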